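# Seat a lino block and gauge its height

### The arm

A 6-joint arm with a two-finger parallel gripper is mounted at the origin on a cart in front of the work surface, level with it; the furniture and walls round the work are solid. World frame = base frame: x ahead of the robot, y to its left, z up, the work surface at z = 0. Lengths are in mm, angles in rad, forces in N, time in s.
With the tool pointing down it reaches from about 325 to 1000 mm from the base axis. Payload 5.1 kg.
Tool frame: the origin (TCP) lies midway between the tips of the shut fingers; the grasp point (between the pads) lies 19 mm behind it (ctrl.pinch_z is the distance from the TCP to the grasp point, in mm); z points along the fingers, y is the line along which they close (so a half turn about z gives the same grasp; the last joint's range is limited). The gripper opens to 85 mm and grips with 20 to 120 N. Pads are 22 mm wide; open, the fingers measure 114 mm over their backs; the gripper's body (76 mm by 85 mm) begins 54 mm behind the grasp point. The pads swing forward as they close: fully open they stand 13 mm farther back than shut.
Start: joints at [1.165, 0.124, 1.65, -0, 1.367, -0.083], TCP at [206.216, 616.409, 231.322] pointing down, gripper open.
Joint ranges: [-2.61, 2.61], [-1.02, 2.33], [0.03, 2.71], [-1.35, 4.49], [0.32, 2.68], [-2.91, 2.91]. Speed limits (rad/s): [2.57, 2.57, 3.14, 3.14, 3.14, 3.14].

### API

Orientations are given as a unit quaternion [x, y, z, w].
In Python, from station import ctrl gives the robot as it stands.
- The arm moves only by the tool apply_moves, never from a script. Its argument "targets" is a list of rows, each a list of 2 entries, a list of its own where there are three numbers: the shift along the tool's x, y, z in m, then the turn about the tool's z in rad. In form: [[[tx, ty, tz], yaw], ...]. A call has 1 to 10 rows; each row is the pose to reach, as a shift and turn from the pose commanded when the call began, along the tool's axes at that moment; what a row does not reach only later rows make up. A row lasts 1/12 s, in which the tool goes at most 41.7 mm and 7.16 degrees, less where a joint would pass 70% of its speed; a pose out of reach is approached as far as the arm can. A call with a gripper value outside its range is refused whole. "fingers" is the opening, from 0 (shut) to 1 (fully open), set as the call begins (left out, the last holds). The fingers move at their own pace and stop on an object; the grip force is fixed at half the most. Time passes only in rows, so rows that repeat a pose let the fingers close. It gives the time, the measured TCP pose, the force, the opening and the grip force at its end, in the units of the state.
- ctrl.get_obs(): the state, without advancing time (a new reading comes with each control period).
- ctrl.capture(name): name is "side" or "top" or "wrist"; returns (picture, depth): 384x512x3 uint8, blue, green, red; 384x512 float32, mm along the optical axis (not along the pixel's ray), 0 where there is no reading.
- ctrl.camera_info(name): a dict with "fx", "fy", "cx", "cy" (pixels), "k1" (the pictures are not rectified: a ray, as slopes to the right and down, at radius r is drawn at 1 + k1 r^2 times it, then the intrinsics apply), "eye" and "attitude" of the camera in the world. Camera axes: x right, y up, looking along -z (the intrinsics and any distortion apply to the point x, -y, -z); pixel columns grow to the right and rows downward; lengths in mm; the calibration is good to about 2 mm. A picture is of the moment at which its call begins: read the wrist's pose just before it. camera_info takes no time and is no camera call; for the wrist camera it gives the pose at the moment of the call.
- ctrl.sign_off(): hands the job in; it is judged then, once.
Trained networks look in the newest picture that a camera, given by its name, has taken for a name from the list of things; names that differ only in an ending like _2 or _b are one class to them, and where a whole thing is asked for, a point or a joint stands for the part that bears it (a point fixed in the world has none). Each returns a list of dicts, best first, with "conf" (0 to 1); they miss things now and then, are a little off and sometimes report something else, mostly with a low value. They report only what shows in the picture. A call takes as long as a camera call. They do not tell look-alikes from the thing itself.
- ctrl.search_frame(camera, target): "xyz" ([x, y, z] in mm, in world coordinates, good to about 4 mm: the middle of the surface that is visible of it).
The state is a dict: "t": time; "qpos": joint angles; "joint_vel": joint speeds; "joint_torque": joint torques, N m; "tool_pos": TCP position; "tcp_rot": TCP orientation; "ft_force": force on the tool from outside, world axes, zero at the start; "moment": the same for the moment, N m; "opening": opening from 0.0 (shut) to 1.0 (fully open); "finger_force": force on a finger pad.
Only numpy, scipy, OpenCV 4.12 (cv2) and the standard library are available. Lean on these libraries where they do the work, as an engineer would, in place of code of your own. Each camera call takes 0.05 s, during which the arm holds its last target. There are 200 camera calls.

### The job

Seat the small lino block with the round metal disc fully down, flat and square in the pocket of the wooden jig (disc up, either way round) and let go of it; then take the dial gauge out of its stand and, holding it upright, press its plunger tip gently on the metal disc until the plunger is pushed in about halfway. Finish while still holding the gauge there, and leave the ink tin, the larger lino block and the roll of tape where they are.

Things in the scene. Friction and masses are not known exactly. Their poses are not given: they have to be found in the camera images.
- block_center (a point): centre, half-way up, of the lino block to be seated: a wooden block faced with lino, 60 (own x) by 75 (own y) by 21 mm (z; centre 10 mm above its underside), 0.12 kg, lying flat, with carved wavy lines and a round metal disc on top. Grasp across its 60 mm side (closing along its x)
- disc_mark (a point): centre of the top face of the round metal gauging disc on that block: 18 mm across, standing slightly proud of the block (22.5 mm above the block's underside), at (+8, +18) mm from the block's centre along the block's own x and y; a small dark dot marks its middle. Axes as the block's, z up
- jig_pocket (a point): centre of the pocket floor of the fixed jig, 10 mm above the table; a 112 (x) by 127 (y) mm plywood board. Four L-shaped corner stops, 11 mm high, 14 mm thick, bound a pocket 64 mm along the jig's x by 79 mm along its y (2 mm play on each side of the block); the top 5 mm of the stops is bevelled outward by 4 mm. Between the stops the pocket is open to the fingers: gaps 43 mm wide in the middle of the two x sides, 28 mm in the y sides
- stand_bore (a point): centre of the mouth of the vertical 21 mm bore of the fixed wooden gauge stand, at its top, 54 mm above the table; the stand is 62 by 62 mm with an 84 by 84 mm foot. The gauge hangs in the bore by its flange and lifts straight out (46 mm)
- gauge_grip (a point): centre of the gauge's black flat-sided grip block, 20 mm along the gauge's x by 34 mm along its y by 42 mm high (z, up): grasp from above across the 20 mm side (closing along the gauge's x). Below it are the round dial (48 mm across, 15 mm thick along x, centre 41 mm below this point), the flange (30 mm across, underside 74 mm below), the 16 mm barrel (ends 102 mm below) and the plunger, whose tip is 120 mm below this point when out. Gauge 0.17 kg
- gauge_tip (a point): end of the plunger's round tip (ball 8 mm across) on the gauge's axis; it moves up toward the grip by the joint value
- plunger (a joint): how far the gauge's plunger is pushed in, m: 0 fully out, 0.012 at its stop; the spring presses with 0.9 N at 0, 2.7 N half-way and 4.5 N at the stop
- gauge: the gauge with all its parts; origin on its axis at the flange's underside, z up along the axis, x through the dial's thickness (dial face to -x)
- print_block: the lino block to be seated, origin at the centre of its underside, axes as above
- ink_tin: bystander: round ink tin, 68 mm across, 51 mm high; origin at the centre of its underside; leave it alone
- big_block: bystander: larger lino block, 95 by 65 by 21 mm, without a disc; origin at the centre of its underside; leave it alone
- tape: bystander: roll of masking tape, 104 mm across, 25 mm high; origin at the centre of its underside; leave it alone
- gauge_stand: the fixed wooden gauge stand; origin at the centre of its underside on the table, z up
There are look-alikes about, which are no part of the job. Leave any orange or red look-alike of the print_block alone.

How it is judged (in metres and radians):
On the way, in this order (a step that is already met when the one before it is completed fails the run):
1. the block sits flat and square on the pocket floor, let go (z of print_block in the frame of jig_pocket below 0.0015 m and horizontal distance between print_block and jig_pocket below 0.004 m and angle between print_block's own z axis and vertical below 0.03 rad and angle between the x axis of print_block and the x axis of jig_pocket, either way round below 0.09 rad and contact force between print_block and the fingers below 0.1 N), for 0.2 s.
2. the gauge is held clear of its stand (contact force between gauge and the fingers above 1 N and contact force between gauge and gauge_stand below 0.1 N and z of gauge_tip in the frame of stand_bore above 0.003 m), for 0.1 s.
At the end, for the whole second after the job is handed in: Block let go on the pocket floor: within 1.5 mm in height, 4 mm of centre, 0.03 rad tilt, 0.09 rad square. Gauge held still in the fingers, clear of its stand, upright within 0.09 rad, tip within 8 mm of the disc's middle, plunger in 3 to 9 mm, pressing 0.5 to 6 N (z of print_block in the frame of jig_pocket below 0.0015 m and horizontal distance between print_block and jig_pocket below 0.004 m and angle between print_block's own z axis and vertical below 0.03 rad and angle between the x axis of print_block and the x axis of jig_pocket, either way round below 0.09 rad and contact force between print_block and the arm below 0.1 N and contact force between gauge and the fingers above 1 N and contact force between gauge and gauge_stand below 0.1 N and angle between gauge's own z axis and vertical below 0.09 rad and horizontal distance between gauge_tip and disc_mark below 0.008 m and contact force between gauge and print_block between 0.5 and 6 N and value of joint plunger between 0.003 and 0.009 m and linear speed of gauge below 0.01 m/s); the arm keeps its last pose, push and grip.
It fails at once if the gauge is rammed against the block (contact force between gauge and print_block above 15 N).
It fails at once if the ink tin is disturbed (distance of ink_tin from where it was at the start of the episode above 0.02 m).
It fails at once if the larger lino block is disturbed (distance of big_block from where it was at the start of the episode above 0.02 m).
It fails at once if the tape is disturbed (distance of tape from where it was at the start of the episode above 0.02 m).
It also fails if it takes over 61 s, if anything falls off the work surface, if the arm or the gripper's body presses on something with over 40 N, if the wrist force passes 120 N, or if a joint passes its speed limit or range.

## Working session

There is one attempt and no reset: what is moved stays moved. The work goes in short steps, Python scripts to look and compute and a tool call to move; the robot and the scene stay as the last step left them, time stands still between calls to the robot, and variables do not carry over. Pictures are saved under pics/ and viewed, at most 10 in all, crops included, and the job is handed in when it is done.

Besides the shell and the picture viewer there is one more tool, called after "Request:" by a JSON object that holds its "fn" and its "kwargs". apply_moves: Moves the arm, as the interface text tells. Its arguments: {"type":"object","properties":{"targets":{"type":"array","items":{"type":"array"}},"fingers":{"type":"number"}},"required":["targets"]}

```bash
mkdir -p pics; ls
cat > h.py <<'E'
import numpy as np, cv2
from station import ctrl
from scipy.spatial.transform import Rotation as R
def att(ci):
    a=np.array(ci["attitude"],float)
    return R.from_quat(a).as_matrix() if a.size==4 else a.reshape(3,3)
def pt(ci,u,v,depth=None,z=None):
    """pixel -> world, with depth (mm) or on plane z"""
    K=np.array([[ci["fx"],0,ci["cx"]],[0,ci["fy"],ci["cy"]],[0,0,1]],float)
    d=np.array([(u-ci["cx"])/ci["fx"],(v-ci["cy"])/ci["fy"]]); s=d.copy()
    for _ in range(20): s=d/(1+ci["k1"]*(s@s))
    r=att(ci)@np.array([s[0],-s[1],-1]); e=np.array(ci["eye"],float)
    return e+r*(depth if depth is not None else (z-e[2])/r[2])
def px(ci,p):
    c=att(ci).T@(np.array(p,float)-np.array(ci["eye"],float)); s=np.array([c[0],-c[1]])/-c[2]
    s=s*(1+ci["k1"]*(s@s)); return np.array([ci["fx"]*s[0]+ci["cx"],ci["fy"]*s[1]+ci["cy"]])
E
python3 - <<'E'
from h import *
print(ctrl.get_obs(), ctrl.pinch_z)
for n in("top","side","wrist"):
    print(n,ctrl.camera_info(n))
    im,d=ctrl.capture(n); cv2.imwrite(f"pics/{n}0.png",im); np.save(f"{n}0.npy",d)
    if n!="side":
      for t in ["print_block","disc_mark","jig_pocket","stand_bore","gauge_grip","gauge","ink_tin","big_block","tape"]:
        print(t,[(np.round(x["xyz"]).tolist(),round(x["conf"],2),px(ctrl.camera_info(n),x["xyz"]).round().tolist()) for x in ctrl.search_frame(n,t)[:4]])
E
```

```text
pics
{'t': 0.0, 'qpos': array([ 1.16537271e+00,  1.24492463e-01,  1.65169808e+00, -1.15681159e-05,
        1.36752268e+00, -8.26106117e-02]), 'joint_vel': array([ 2.83765508e-04, -5.82799380e-05,  1.79719451e-03,  6.81660430e-04,
       -1.56313046e-03,  1.26172450e-03]), 'joint_torque': array([-4.11410683e-04, -4.23611462e+01, -3.65450943e+01, -7.92224910e-05,
        6.98523276e-03, -1.19222946e-05]), 'tool_pos': array([205.99157389, 615.83382134, 230.04698563]), 'tcp_rot': array([ 1.60705336e-01,  9.87001860e-01, -1.03023936e-03, -2.50670913e-04]), 'ft_force': array([-0.29892292,  0.27418891,  0.18047484]), 'moment': array([ 0.02675403, -0.02526846, -0.01645006]), 'finger_force': 0.0, 'opening': 1.000076618363165} 18.700000000000003
top {'fx': 477.9370404298452, 'fy': 477.9370404298452, 'cx': 250.13717752271842, 'cy': 195.75580924160374, 'k1': -0.12199639316029708, 'eye': array([ 345.42999326,   50.91184208, 1231.54699891]), 'attitude': array([-0.07085165,  0.08090629,  0.74428083, -0.65915117])}
print_block [([434.0, -153.0, 24.0], 0.88, [325.0, 254.0]), ([497.0, -283.0, 19.0], 0
[... 700 characters left out ...]
, ([494.0, -288.0, 21.0], 0.2, [373.0, 225.0])]
side {'fx': 411.98642113145434, 'fy': 411.98642113145434, 'cx': 257.5674543236138, 'cy': 197.11496422347955, 'k1': -0.07682659900964332, 'eye': array([ 465.83313086, -879.20379884,  636.40566075]), 'attitude': array([ 0.49797343, -0.03542181, -0.07125471,  0.86353374])}
wrist {'fx': 326.06246006611593, 'fy': 326.06246006611593, 'cx': 250.39341282169042, 'cy': 197.75252174983294, 'k1': -0.030156008399609118, 'eye': array([135.40284125, 641.96753396, 374.7495604 ]), 'attitude': array([-0.12129544, -0.08735658,  0.57753943,  0.80256118])}
print_block []
disc_mark []
jig_pocket []
stand_bore []
gauge_grip []
gauge []
ink_tin []
big_block []
tape []
```

Run:
```python
import cv2
im=cv2.imread("pics/top0.png")
cv2.imwrite("pics/top0c.png",cv2.resize(im[130:290,110:410],(800,427),interpolation=cv2.INTER_CUBIC))
```

```text
(no output)
```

View pics/top0c.png

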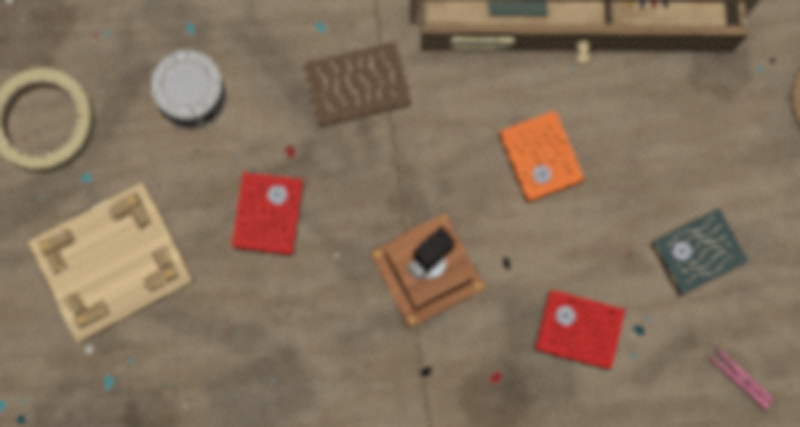

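The crop shows four disc-bearing look-alikes, as full-image pixels: red (210,210), red (327,254), orange (313,189) and dark teal with wavy lines (372,224). The task rules out red and orange, so I choose the teal one. The jig is at about (151,228), and the gauge in its stand at about (271,225). Next I'll work out orientations and set out.

```bash
cat >> h.py <<'E'
def rect(ci,mask,z):
    """largest blob -> world rectangle: centre, (short, long), angle of the short axis"""
    c=max(cv2.findContours(mask.astype(np.uint8),cv2.RETR_EXTERNAL,cv2.CHAIN_APPROX_NONE)[0],key=cv2.contourArea)
    w=np.array([pt(ci,*p[0],z=z)[:2] for p in cv2.convexHull(c)],np.float32)
    (x,y),(a,b),t=cv2.minAreaRect(w)
    if a>b: a,b,t=b,a,t+90
    return np.array([x,y]),(a,b),np.radians(t)
def goto(xyz,close=None):
    """shift [m] in tool axes, and yaw so that tool y lies along world angle 'close' (mod pi)"""
    o=ctrl.get_obs(); M=R.from_quat(o["tcp_rot"]).as_matrix()
    d=M.T@(np.array(xyz)-o["tool_pos"])/1000; a=np.arctan2(M[1,1],M[0,1]); y=None
    if close is not None: y=-((close-a+np.pi/2)%np.pi-np.pi/2)
    print("shift",d.round(4),"yaw",y,"tcp",o["tool_pos"].round(1),"q6",o["qpos"][5].round(2),"tilt z",M[:,2].round(3),"y ang",a.round(3)); return d,y
E
python3 - <<'E'
from h import *
ci=ctrl.camera_info("top"); im=cv2.imread("pics/top0.png"); hsv=cv2.cvtColor(im,cv2.COLOR_BGR2HSV)
m=np.zeros(im.shape[:2],bool); m[205:245,350:395]=True
t=m&(hsv[...,0]>75)&(hsv[...,0]<120)&(hsv[...,1]>50)
t=cv2.morphologyEx(t.astype(np.uint8),cv2.MORPH_CLOSE,np.ones((5,5)))
print("teal",t.sum(),rect(ci,t,21))
m[:]=False; m[192:264,115:188]=True
j=m&(im.min(2)>0)&(hsv[...,2]>150)&(hsv[...,1]>50)
j=cv2.morphologyEx(j.astype(np.uint8),cv2.MORPH_CLOSE,np.ones((7,7)))
print("jig",rect(ci,j,10))
goto([495,-285,230],0)
cw=ctrl.camera_info("wrist"); print("cam offset in tool",R.from_quat(ctrl.get_obs()["tcp_rot"]).as_matrix().T@(np.array(cw["eye"])-ctrl.get_obs()["tool_pos"]), att(cw)[:,2])
E
```

```text
Traceback (most recent call last):
  File "h.py", line 19, in rect
    c=max(cv2.findContours(mask.astype(np.uint8),cv2.RETR_EXTERNAL,cv2.CHAIN_APPROX_NONE)[0],key=cv2.contourArea)
ValueError: max() iterable argument is empty
```

Run:
```python
from h import *
ci=ctrl.camera_info("top"); im=cv2.imread("pics/top0.png"); hsv=cv2.cvtColor(im,cv2.COLOR_BGR2HSV)
print(hsv[224,355:392:3].tolist(), hsv[228,120:185:6].tolist())
m=np.zeros(im.shape[:2],bool); m[205:245,350:395]=True
b=im.astype(int); t=m&(b[...,0]>=b[...,2]-3)
t=cv2.morphologyEx(t.astype(np.uint8),cv2.MORPH_CLOSE,np.ones((5,5)))
print("teal",t.sum(),rect(ci,t,21) if t.sum() else 0)
m[:]=False; m[192:264,115:188]=True
j=m&(hsv[...,2]>140)&(hsv[...,1]>50)
j=cv2.morphologyEx(j.astype(np.uint8),cv2.MORPH_CLOSE,np.ones((7,7)))
print("jig",rect(ci,j,10) if j.sum() else 0)
goto([495,-285,230],0)
cw=ctrl.camera_info("wrist"); print("cam offset in tool",R.from_quat(ctrl.get_obs()["tcp_rot"]).as_matrix().T@(np.array(cw["eye"])-ctrl.get_obs()["tool_pos"]), att(cw)[:,2])
```

```text
[[16, 74, 107], [75, 32, 80], [81, 18, 97], [111, 11, 159], [115, 10, 159], [75, 21, 95], [53, 21, 99], [79, 33, 84], [47, 21, 107], [60, 16, 94], [76, 35, 81], [33, 28, 92], [17, 60, 127]] [[17, 68, 131], [19, 86, 198], [18, 101, 137], [19, 83, 193], [18, 84, 195], [19, 83, 197], [18, 84, 203], [19, 84, 191], [19, 89, 171], [19, 89, 157], [17, 69, 129]]
teal 586 (array([ 497.2840271 , -287.00317383]), (56.34192657470703, 71.86542510986328), np.float64(0.32418283778030593))
jig (array([563.18164062, 275.65997314]), (121.00946044921875, 155.6089324951172), np.float64(0.44413104735574316))
shift [-0.5598 -0.7633  0.0013] yaw 1.248031447841352 tcp [206.2 616.4 231.3] q6 -0.08 tilt z [-0.  0. -1.] y ang 1.248
cam offset in tool [  75.25978016    1.78052521 -143.41383277] [-0.28032457  0.09378831  0.95531246]
```

Request:
{"fn": "apply_moves", "kwargs": {"targets": [[[-0.56,-0.765,0.03],0.924],[[-0.56,-0.765,0.03],0.924],[[-0.56,-0.765,0.03],0.924],[[-0.56,-0.765,0.03],0.924],[[-0.56,-0.765,0.03],0.924],[[-0.56,-0.765,0.03],0.924],[[-0.56,-0.765,0.03],0.924],[[-0.56,-0.765,0.03],0.924],[[-0.56,-0.765,0.03],0.924],[[-0.56,-0.765,0.03],0.924]], "fingers": 1}}

```text
t: 1.88
tool_pos: [332.9, 218.0, 218.4]
tcp_rot: [0.583, 0.812, 0.001, 0.0]
ft_force: [1.1, 0.1, 0.2]
opening: 0.998
finger_force: 0.0
```

Run:
```python
from h import *
goto([497,-286,200],0.324)
```

```text
shift [-0.53   -0.0054  0.0183] yaw 0.000808850754529189 tcp [332.9 218.  218.4] q6 0.12 tilt z [ 0.001  0.    -1.   ] y ang 0.325
```

Request:
{"fn": "apply_moves", "kwargs": {"targets": [[[-0.53,-0.005,0.018],0],[[-0.53,-0.005,0.018],0],[[-0.53,-0.005,0.018],0],[[-0.53,-0.005,0.018],0],[[-0.53,-0.005,0.018],0],[[-0.53,-0.005,0.018],0],[[-0.53,-0.005,0.018],0],[[-0.53,-0.005,0.018],0],[[-0.53,-0.005,0.018],0],[[-0.53,-0.005,0.018],0]]}}

```text
t: 2.72
tool_pos: [461.9, -178.7, 204.2]
tcp_rot: [0.584, 0.812, 0.0, 0.0]
ft_force: [0.3, 0.0, 0.8]
opening: 1.0
finger_force: 0.0
```

Run:
```python
from h import *
goto([497,-286,200],0.324)
```

```text
shift [-0.1129 -0.0008  0.0043] yaw -0.00092419712122771 tcp [ 461.9 -178.7  204.2] q6 -0.8 tilt z [ 0.001 -0.    -1.   ] y ang 0.323
```

Request:
{"fn": "apply_moves", "kwargs": {"targets": [[[-0.113,-0.001,0.004],0],[[-0.113,-0.001,0.004],0],[[-0.113,-0.001,0.004],0],[[-0.113,-0.001,0.004],0],[[-0.113,-0.001,0.004],0]]}}

```text
t: 3.13
tool_pos: [496.7, -285.0, 199.6]
tcp_rot: [0.585, 0.811, 0.0, -0.001]
ft_force: [-1.0, 0.3, 0.1]
opening: 0.998
finger_force: 0.0
```

Run:
```python
from h import *
ci=ctrl.camera_info("wrist"); im,d=ctrl.capture("wrist"); cv2.imwrite("pics/w1.png",im); np.save("w1.npy",d)
for t in ["print_block","disc_mark"]:
    print(t,[(np.round(x["xyz"],1).tolist(),round(x["conf"],2),px(ci,x["xyz"]).round().tolist()) for x in ctrl.search_frame("wrist",t)[:4]])
b=im.astype(int); t=(b[...,0]>=b[...,2]-3)&(b.sum(2)<420)
u,v=px(ci,[497,-286,21]).astype(int); m=np.zeros_like(t); m[max(0,v-110):v+110,max(0,u-120):u+120]=True
t=cv2.morphologyEx(cv2.morphologyEx((t&m).astype(np.uint8),cv2.MORPH_CLOSE,np.ones((9,9))),cv2.MORPH_OPEN,np.ones((9,9)))
print(u,v,rect(ci,t,21)); im[...,1]=np.where(t>0,np.clip(im[...,1].astype(int)+60,0,255),im[...,1]); cv2.imwrite("pics/w1m.png",im)
goto([497,-286,200],0.324)
```

```text
print_block [([603.2, -146.8, 13.5], 0.77, [400.0, 76.0]), ([444.5, -167.0, 17.8], 0.62, [236.0, 39.0]), ([498.1, -286.1, 24.8], 0.58, [250.0, 179.0])]
disc_mark [([603.4, -150.8, 20.3], 0.9, [402.0, 79.0]), ([495.0, -284.0, 16.8], 0.87, [248.0, 174.0]), ([442.7, -167.7, 23.2], 0.83, [233.0, 38.0])]
249 177 (array([ 497.34634399, -286.34133911]), (57.798397064208984, 73.00404357910156), np.float64(0.3339920590233948))
shift [-0.0033 -0.0006 -0.    ] yaw 0.0009047407405471386 tcp [ 496.6 -282.7  200. ] q6 -0.94 tilt z [-0.  0. -1.] y ang 0.325
```

View pics/w1m.png

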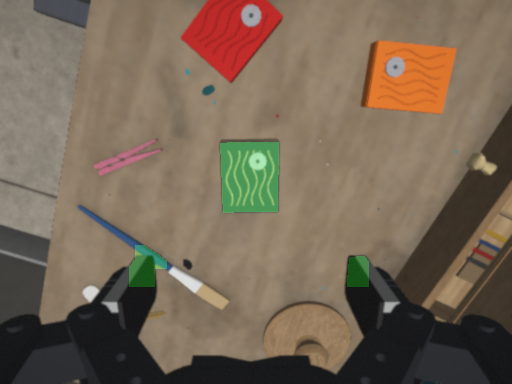

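Wrist view: the teal block with wavy lines and disc is centred at (250,177), with the disc at (258,161). The red (232,38) and orange (410,77) look-alikes are clear of it. Choice confirmed, so I descend.

Request:
{"fn": "apply_moves", "kwargs": {"targets": [[[-0.002,0,0.04],-0.009],[[-0.002,0,0.08],-0.009],[[-0.002,0,0.12],-0.009],[[-0.002,0,0.155],-0.009],[[-0.002,0,0.18],-0.009],[[-0.002,0,0.195],-0.009],[[-0.002,0,0.203],-0.009],[[-0.002,0,0.203],-0.009]]}}

```text
t: 3.95
tool_pos: [496.2, -283.7, -4.6]
tcp_rot: [0.58, 0.815, 0.0, -0.002]
ft_force: [-1.4, -0.4, 0.2]
opening: 0.999
finger_force: 0.0
```

Request:
{"fn": "apply_moves", "kwargs": {"targets": [[[0,0,0],0],[[0,0,0],0],[[0,0,0],0],[[0,0,0],0],[[0,0,0],0],[[0,0,0],0]], "fingers": 0}}

```text
t: 4.45
tool_pos: [499.1, -286.7, -0.4]
tcp_rot: [0.58, 0.815, 0.0, 0.002]
ft_force: [0.1, 1.3, 6.9]
opening: 0.686
finger_force: 67.7
```

Request:
{"fn": "apply_moves", "kwargs": {"targets": [[[0,0,-0.01],0],[[0,0,-0.04],0],[[0,0,-0.08],0],[[0,0,-0.12],0],[[0,0,-0.16],0],[[0,0,-0.2],0],[[0,0,-0.22],0],[[0,0,-0.22],0]]}}

```text
t: 5.12
tool_pos: [500.0, -287.4, 225.2]
tcp_rot: [0.58, 0.814, 0.0, 0.006]
ft_force: [0.9, -0.2, -0.4]
opening: 0.684
finger_force: 66.9
```

Run:
```python
from h import *
goto([560,278,220],0.45)
print(ctrl.get_obs()["opening"],ctrl.get_obs()["finger_force"])
```

```text
shift [0.5148 0.2415 0.0016] yaw -0.11697758514283718 tcp [ 500.  -287.4  225.2] q6 -0.95 tilt z [ 0.01  -0.007 -1.   ] y ang 0.333
0.6844174724277308 66.91711664199829
```

Request:
{"fn": "apply_moves", "kwargs": {"targets": [[[0.515,0.241,0.0],-0.117],[[0.515,0.241,0.0],-0.117],[[0.515,0.241,0.0],-0.117],[[0.515,0.241,0.0],-0.117],[[0.515,0.241,0.0],-0.117],[[0.515,0.241,0.0],-0.117],[[0.515,0.241,0.0],-0.117],[[0.515,0.241,0.0],-0.117],[[0.515,0.241,0.0],-0.117],[[0.515,0.241,0.0],-0.117]]}}

```text
t: 5.95
tool_pos: [539.5, 130.6, 215.1]
tcp_rot: [0.532, 0.847, -0.001, -0.001]
ft_force: [0.8, -0.1, -2.3]
opening: 0.688
finger_force: 66.8
```

Run:
```python
from h import *
goto([560,278,220],0.45)
```

```text
shift [ 0.1238  0.0825 -0.0051] yaw 4.1192708973403214e-05 tcp [539.5 130.6 215.1] q6 -0.31 tilt z [-0.003 -0.    -1.   ] y ang 0.45
```

Request:
{"fn": "apply_moves", "kwargs": {"targets": [[[0.124,0.0825,-0.005],0],[[0.124,0.0825,-0.005],0],[[0.124,0.0825,-0.005],0],[[0.124,0.0825,-0.005],0],[[0.124,0.0825,-0.005],0],[[0.124,0.0825,-0.005],0],[[0.124,0.0825,-0.005],0]]}}

```text
t: 6.53
tool_pos: [560.4, 275.5, 220.3]
tcp_rot: [0.532, 0.847, -0.001, -0.001]
ft_force: [-0.1, -1.3, -1.4]
opening: 0.685
finger_force: 66.8
```

Run:
```python
from h import *
goto([560,278,220],0.45)
ci=ctrl.camera_info("wrist"); im,d=ctrl.capture("wrist"); cv2.imwrite("pics/w2.png",im); np.save("w2.npy",d)
import pickle; pickle.dump(ci,open("w2.pkl","wb"))
for t in ["jig_pocket"]:
    print(t,[(np.round(x["xyz"],1).tolist(),round(x["conf"],2),px(ci,x["xyz"]).round().tolist()) for x in ctrl.search_frame("wrist",t)[:4]])
goto([560,278,220],0.45)
```

```text
shift [0.0024 0.0007 0.0003] yaw 2.3025752189376192e-05 tcp [560.4 275.5 220.3] q6 -0.08 tilt z [-0.003 -0.002 -1.   ] y ang 0.45
jig_pocket [([549.9, 303.8, 8.4], 0.94, [252.0, 142.0])]
shift [0.0032 0.0005 0.0011] yaw -0.001450127631292153 tcp [560.9 274.8 221.1] q6 -0.08 tilt z [-0.001 -0.001 -1.   ] y ang 0.449
```

View pics/w2.png

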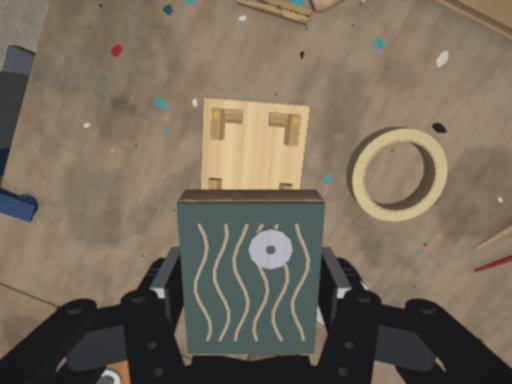

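The held block fills (180–325, 190–355) and hides the lower part of the jig. The visible part is the upper stops at (225,120) and (288,125). I'll back off 55 mm to see the whole board.

Request:
{"fn": "apply_moves", "kwargs": {"targets": [[[-0.04,0,0],0],[[-0.055,0,0],0],[[-0.055,0,0],0],[[-0.055,0,0],0],[[-0.055,0,0],0]]}}

```text
t: 7.05
tool_pos: [585.0, 226.3, 222.0]
tcp_rot: [0.532, 0.847, 0.0, -0.0]
ft_force: [-0.0, -0.1, -2.5]
opening: 0.688
finger_force: 66.8
```

Run:
```python
from h import *
ci=ctrl.camera_info("wrist"); im,d=ctrl.capture("wrist"); cv2.imwrite("pics/w3.png",im); np.save("w3.npy",d)
import pickle; pickle.dump(ci,open("w3.pkl","wb"))
print([(np.round(x["xyz"],1).tolist(),round(x["conf"],2)) for x in ctrl.search_frame("wrist","jig_pocket")[:4]])
hsv=cv2.cvtColor(im,cv2.COLOR_BGR2HSV); print(hsv[80,180:330:10].tolist())
m=np.zeros(im.shape[:2],bool); m[20:183,170:340]=True
j=m&(hsv[...,1]>70)&(hsv[...,0]<30)
j=cv2.morphologyEx(cv2.morphologyEx(j.astype(np.uint8),cv2.MORPH_OPEN,np.ones((3,3))),cv2.MORPH_CLOSE,np.ones((9,9)))
print(rect(ci,j,10)); 
o=im.copy(); o[...,1]=np.where(j>0,np.clip(o[...,1].astype(int)+50,0,255),o[...,1]); cv2.imwrite("pics/w3m.png",cv2.resize(o[20:200,140:370],None,fx=3,fy=3))
goto([560,278,220],0.45)
```

```text
[([556.6, 286.4, 11.1], 0.88)]
[[16, 72, 131], [17, 67, 138], [18, 92, 195], [19, 101, 171], [18, 109, 152], [19, 86, 219], [18, 90, 206], [19, 87, 216], [18, 89, 214], [18, 90, 213], [19, 87, 219], [18, 102, 167], [18, 91, 210], [17, 72, 141], [17, 69, 134]]
(array([556.39941406, 287.48657227]), (164.7766571044922, 178.98765563964844), np.float64(2.017153410637296))
shift [ 0.0567 -0.0002  0.002 ] yaw 0.00010039167693309814 tcp [584.9 227.  222. ] q6 -0.17 tilt z [-0.  0. -1.] y ang 0.45
```

View pics/w3m.png

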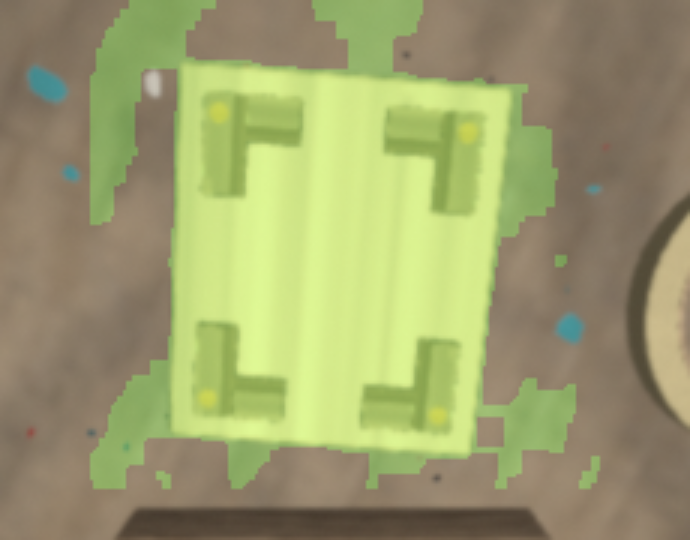

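Run:
```python
from h import *
import pickle
ci=pickle.load(open("w3.pkl","rb"))
c=np.array([pt(ci,140+u/3,20+v/3,z=10)[:2] for u,v in [(180,62),(512,87),(470,457),(172,433)]])
print("board",c.mean(0),[np.linalg.norm(c[i]-c[i-1]).round(1) for i in range(4)])
e=[c[1]-c[0],c[2]-c[3]]; f=[c[1]-c[2],c[0]-c[3]]
print([np.arctan2(*v[::-1]).round(3) for v in e+f])
im=cv2.imread("pics/w3.png"); hsv=cv2.cvtColor(im,cv2.COLOR_BGR2HSV)
m=np.zeros(im.shape[:2],bool); m[20:183,170:340]=True
j=cv2.morphologyEx((m&(hsv[...,1]>75)&(hsv[...,2]>150)).astype(np.uint8),cv2.MORPH_OPEN,np.ones((5,5)))
print(rect(ci,j,10))
o=ctrl.get_obs(); M=R.from_quat(o["tcp_rot"]).as_matrix()
w2=pickle.load(open("w2.pkl","rb")); i2=cv2.imread("pics/w2.png")
hs=cv2.cvtColor(i2,cv2.COLOR_BGR2HSV)
p=pt(w2,270.5,249.5,z=220.5+24.5); print("disc in tool",M.T@(p-[560.4,275.2,220.5]))
for q in [(180,202),(323,202),(315,354),(187,354)]: print(M.T@(pt(w2,*q,z=220.5+23)-[560.4,275.2,220.5]))
print(np.load("w2.npy")[249,262], np.load("w2.npy")[290,230])
```

```text
board [559.17920545 285.01820697] [np.float64(126.0), np.float64(111.3), np.float64(127.4), np.float64(110.7)]
[np.float64(0.379), np.float64(0.366), np.float64(1.948), np.float64(1.953)]
(array([558.96099854, 284.96194458]), (112.29642486572266, 127.95303344726562), np.float64(0.37581720368017096))
disc in tool [ 18.4161375    9.61773014 -24.49424978]
[ 37.93075243 -25.75895137 -22.98521157]
[ 37.95261986  29.70868566 -22.98878672]
[-35.08024171  31.05214254 -23.01414675]
[-35.20272245 -27.49046308 -23.0104078 ]
130.72618 140.0939
```

Run:
```python
from h import *
a=0.376; ty=np.array([np.cos(a),np.sin(a)]); tx=np.array([-np.sin(a),np.cos(a)])
M=R.from_quat(ctrl.get_obs()["tcp_rot"]).as_matrix(); print(M[:,:2].round(2))
t=np.array([559,285])-1*tx-1.5*ty; print(t)
goto([*t,60],a)
print([(np.round(x["xyz"],1).tolist(),round(x["conf"],2)) for x in ctrl.search_frame("top","jig_pocket")[:4]])
```

```text
[[-0.44  0.9 ]
 [ 0.9   0.44]
 [ 0.   -0.  ]]
[557.97199153 283.51905484]
shift [0.0625 0.0004 0.162 ] yaw 0.07410039167693316 tcp [584.9 227.  222. ] q6 -0.17 tilt z [-0.  0. -1.] y ang 0.45
[([556.7, 281.4, 6.9], 0.75)]
```

Request:
{"fn": "apply_moves", "kwargs": {"targets": [[[0.04,0,0],0.074],[[0.0625,0,0],0.074],[[0.0625,0,0.04],0.074],[[0.0625,0,0.08],0.074],[[0.0625,0,0.12],0.074],[[0.0625,0,0.15],0.074],[[0.0625,0,0.162],0.074],[[0.0625,0,0.162],0.074],[[0.0625,0,0.162],0.074],[[0.0625,0,0.162],0.074]]}}

```text
t: 8.03
tool_pos: [560.1, 284.1, 63.1]
tcp_rot: [0.562, 0.827, 0.002, 0.001]
ft_force: [0.3, 1.3, -1.3]
opening: 0.685
finger_force: 66.7
```

Run:
```python
from h import *
goto([558,283.5,60],.376)
im,d=ctrl.capture("wrist"); goto([558,283.5,60],.376); cv2.imwrite("pics/w4.png",im)
im,d=ctrl.capture("side"); goto([558,283.5,60],.376); 
ci=ctrl.camera_info("side"); u,v=px(ci,[558,283,30]).astype(int); print(u,v)
cv2.imwrite("pics/s4.png",cv2.resize(im[v-60:v+60,u-80:u+80],(800,600),interpolation=cv2.INTER_CUBIC))
```

```text
shift [ 0.0002 -0.0022  0.0031] yaw 0.00031701850238219365 tcp [560.1 284.1  63.1] q6 0.01 tilt z [ 0.005  0.002 -1.   ] y ang 0.376
shift [ 0.0003 -0.0024  0.0035] yaw 0.00016024779258838606 tcp [560.3 284.1  63.5] q6 0.01 tilt z [ 0.005  0.002 -1.   ] y ang 0.376
shift [ 0.0004 -0.0022  0.0034] yaw 8.04499801925207e-05 tcp [560.2 284.   63.4] q6 0.01 tilt z [ 0.005  0.002 -1.   ] y ang 0.376
230 179
```

View pics/w4.png

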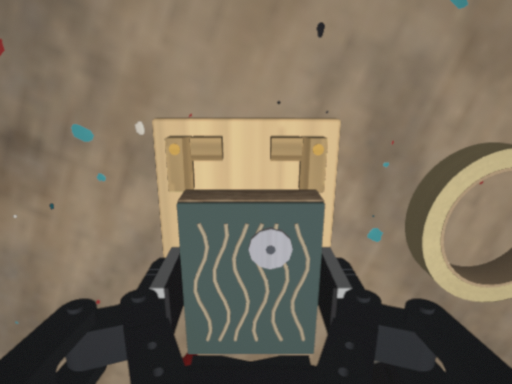

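Block and jig are now parallel. The board's far corners are at (153,119) and (340,119). I'll check the centring numerically from this frame.

Run:
```python
from h import *
ci=ctrl.camera_info("wrist"); o=ctrl.get_obs(); M=R.from_quat(o["tcp_rot"]).as_matrix(); T=o["tool_pos"]
f=lambda u,v,z:(M.T@(pt(ci,u,v,z=z)-T)).round(1)
a,b=f(153,119,10),f(340,119,10); print("jig centre in tool: y",(a[1]+b[1])/2,"x",(a[0]+b[0])/2-63.5, a,b)
zt=T[2]+23; B=np.array([f(180,202,zt),f(323,202,zt),f(315,354,zt),f(187,354,zt)]); print("block",B.mean(0),B)
goto([560,283,60],.376)
```

```text
jig centre in tool: y -0.9000000000000021 x 0.9500000000000028 [ 64.5 -56.1  53.1] [64.4 54.3 53.7]
block [  1.05    1.675 -22.975] [[ 37.7 -26.  -23.1]
 [ 37.6  29.6 -22.8]
 [-35.7  30.9 -22.8]
 [-35.4 -27.8 -23.2]]
shift [-0.0008 -0.0006  0.0034] yaw 8.04499801925207e-05 tcp [560.2 284.   63.4] q6 0.01 tilt z [ 0.005  0.002 -1.   ] y ang 0.376
```

Request:
{"fn": "apply_moves", "kwargs": {"targets": [[[0,-0.0025,0.015],0],[[0,-0.0025,0.03],0],[[0,-0.0025,0.036],0],[[0,-0.0025,0.042],0],[[0,-0.0025,0.046],0],[[0,-0.0025,0.049],0],[[0,-0.0025,0.05],0],[[0,-0.0025,0.05],0]]}}

```text
t: 8.8
tool_pos: [556.1, 282.3, 10.4]
tcp_rot: [0.563, 0.827, 0.0, 0.0]
ft_force: [0.3, 0.3, -1.4]
opening: 0.685
finger_force: 66.9
```

Request:
{"fn": "apply_moves", "kwargs": {"targets": [[[0,0,0.001],0],[[0,0,0.002],0],[[0,0,0.003],0],[[0,0,0.003],0]]}}

```text
t: 9.13
tool_pos: [556.3, 282.4, 9.6]
tcp_rot: [0.562, 0.827, 0.0, 0.0]
ft_force: [-6.7, -2.4, 10.3]
opening: 0.687
finger_force: 68.2
```

Request:
{"fn": "apply_moves", "kwargs": {"targets": [[[0,-0.001,0],0],[[0,-0.002,0],0],[[0,-0.002,0.0005],0],[[0,-0.002,0.001],0]]}}

```text
t: 9.47
tool_pos: [556.2, 282.4, 9.6]
tcp_rot: [0.562, 0.827, 0.002, 0.001]
ft_force: [-2.2, 0.1, 14.8]
opening: 0.683
finger_force: 68.7
```

Request:
{"fn": "apply_moves", "kwargs": {"targets": [[[0,0,0],0],[[0,0,0],0],[[0,0,0],0],[[0,0,0],0]], "fingers": 1}}

```text
t: 9.8
tool_pos: [553.4, 281.2, 5.5]
tcp_rot: [0.563, 0.827, -0.0, -0.0]
ft_force: [-0.0, 0.3, -0.1]
opening: 1.001
finger_force: 0.0
```

Request:
{"fn": "apply_moves", "kwargs": {"targets": [[[0,0,-0.04],0],[[0,0,-0.08],0],[[0,0,-0.12],0],[[0,0,-0.16],0],[[-0.02,0,-0.19],0],[[-0.02,0,-0.19],0],[[-0.02,0,-0.19],0]]}}

```text
t: 10.38
tool_pos: [562.8, 262.7, 199.0]
tcp_rot: [0.563, 0.826, 0.002, 0.002]
ft_force: [-0.4, -0.1, 0.1]
opening: 0.999
finger_force: 0.0
```

Run:
```python
from h import *
import pickle
ci=ctrl.camera_info("wrist"); im,d=ctrl.capture("wrist"); cv2.imwrite("pics/w5.png",im); np.save("w5.npy",d); pickle.dump(ci,open("w5.pkl","wb"))
u,v=px(ci,[559,285,31]).astype(int); print(u,v)
goto([510,-21,220])
for t in ["disc_mark","print_block"]: print(t,[(np.round(x["xyz"],1).tolist(),round(x["conf"],2),px(ci,x["xyz"]).round().tolist()) for x in ctrl.search_frame("wrist",t)[:4]])
x0,y0=u-80,max(0,v-80); print(x0,y0)
cv2.imwrite("pics/w5c.png",cv2.resize(im[y0:y0+150,x0:x0+160],(640,600),interpolation=cv2.INTER_CUBIC))
```

```text
252 156
shift [-0.245  -0.1517 -0.0239] yaw None tcp [561.3 262.5 196.2] q6 -0.02 tilt z [ 0.001  0.    -1.   ] y ang 0.375
disc_mark [([589.1, 130.7, 18.4], 0.69, [228.0, 289.0]), ([555.6, 287.1, 26.9], 0.63, [250.0, 152.0])]
print_block [([557.5, 284.2, 35.2], 0.9, [251.0, 157.0]), ([584.3, 127.2, 18.6], 0.6, [223.0, 290.0])]
172 76
```

View pics/w5c.png

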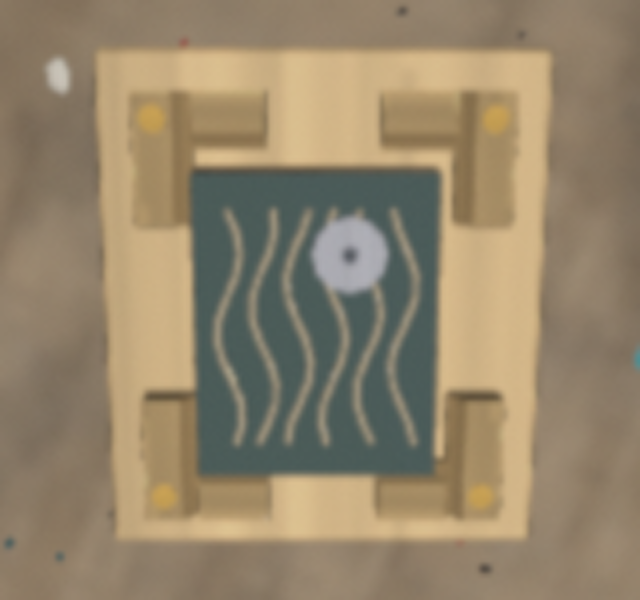

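Crop: the teal block sits inside the four stops, disc at (350,255) in the crop. It lies slightly toward the lower-left stops. I'll check height and tilt from depth.

Run:
```python
from h import *
import pickle
ci=pickle.load(open("w5.pkl","rb")); d=np.load("w5.npy")
w=lambda u,v:pt(ci,172+u/4,76+v/4,depth=d[int(76+v/4),int(172+u/4)])
def plane(pts):
    P=np.array(pts); c=P.mean(0); n=np.linalg.svd(P-c)[2][2]; n*=np.sign(n[2]); return c,n,(P-c)@n
rng=[(u,v) for u in range(215,420,8) for v in range(190,460,8) if (u-350)**2+(v-255)**2>50**2]
c,n,r=plane([w(u,v) for u,v in rng]); print("block",c.round(1),n.round(3),r.std())
c2,n2,r=plane([w(u,v) for u,v in [(u,v) for u in range(290,370,8) for v in (70,80,90,100,500,510,520)]+[(u,v) for u in (120,460,520,490,150,130) for v in range(250,380,8)] if not 170<u<450 or not 160<v<480]); print("board",c2.round(1),n2.round(3),r.std())
print("height of block top over board",((c-c2)@n2).round(2),"tilt",np.arccos(n@n2))
print("disc",pt(ci,172+349/4,76+255/4,z=32.5), "disc depth",w(345,245))
K=np.array([pt(ci,172+u/4,76+v/4,z=31)[:2] for u,v in [(192,170),(440,170),(434,474),(199,474)]]); print("block",K.mean(0))
B=np.array([pt(ci,172+u/4,76+v/4,z=10)[:2] for u,v in [(96,50),(551,50),(527,541),(117,541)]]); print("board",B.mean(0))
for Q in(K,B): print([np.linalg.norm(Q[i]-Q[i-1]).round(1) for i in range(4)],[np.arctan2(*(Q[i]-Q[j])[::-1]).round(3) for i,j in((1,0),(2,3))])
```

```text
block [556.8 281.   32.8] [-0.84  -0.539  0.062] 14.784612418934495
board [556.6 286.8  12.8] [ 0.068 -0.142  0.988] 24.877635139770465
height of block top over board 20.49 tilt 1.4908306079895766
disc [558.64139987 302.02409974  32.5       ] disc depth [556.73194803 304.07497952  34.77304734]
block [557.85868353 282.9906523 ]
board [559.20670979 284.62230125]
[np.float64(73.9), np.float64(57.8), np.float64(73.9), np.float64(58.6)] [np.float64(0.374), np.float64(0.373)]
[np.float64(126.2), np.float64(110.4), np.float64(126.4), np.float64(110.9)] [np.float64(0.375), np.float64(0.372)]
```

Run:
```python
from h import *
import pickle
from scipy.optimize import least_squares
ci=pickle.load(open("w5.pkl","rb")); d=np.load("w5.npy")
w=lambda u,v:pt(ci,172+u/4,76+v/4,depth=d[int(76+v/4),int(172+u/4)])
def fit(l):
    P=np.array([w(*q) for q in l if d[int(76+q[1]/4),int(172+q[0]/4)]>0]); X=P[:,:2]-[558,284]
    s=least_squares(lambda k:X@k[:2]+k[2]-P[:,2],[0,0,np.median(P[:,2])],loss="soft_l1",f_scale=.5); return s.x.round(4),np.median(abs(s.fun)).round(2)
print("block",fit([(u,v) for u in range(215,420,4) for v in range(190,460,4) if (u-350)**2+(v-255)**2>50**2]))
print("board",fit([(u,v) for u in range(290,370,4) for v in (70,80,90,100,110,120,500,510,520)]+[(u,v) for u in (125,135,460,480,500,520,155) for v in range(250,380,4)]))
```

```text
block (array([9.00000e-04, 6.00000e-04, 3.11007e+01]), np.float64(0.51))
board (array([-5.00000e-04,  2.60000e-03,  1.08928e+01]), np.float64(0.52))
```

Block top is 20.2–20.9 mm above the board and parallel to it, so it is seated. Next, the gauge.

Request:
{"fn": "apply_moves", "kwargs": {"targets": [[[-0.245,-0.152,-0.055],-0.065],[[-0.245,-0.152,-0.055],-0.065],[[-0.245,-0.152,-0.055],-0.065],[[-0.245,-0.152,-0.055],-0.065],[[-0.245,-0.152,-0.055],-0.065],[[-0.245,-0.152,-0.055],-0.065],[[-0.245,-0.152,-0.055],-0.065],[[-0.245,-0.152,-0.055],-0.065],[[-0.245,-0.152,-0.055],-0.065],[[-0.245,-0.152,-0.055],-0.065]]}}

```text
t: 11.37
tool_pos: [509.1, -20.6, 249.1]
tcp_rot: [0.536, 0.844, -0.0, -0.002]
ft_force: [-0.0, 0.5, -0.6]
opening: 0.999
finger_force: 0.0
```

Run:
```python
from h import *
import pickle
ci=ctrl.camera_info("wrist"); im,d=ctrl.capture("wrist"); cv2.imwrite("pics/w6.png",im); np.save("w6.npy",d); pickle.dump(ci,open("w6.pkl","wb"))
goto([508,-20,255],.44)
for t in ["gauge_grip","stand_bore"]: print(t,[(np.round(x["xyz"],1).tolist(),round(x["conf"],2),px(ci,x["xyz"]).round().tolist()) for x in ctrl.search_frame("wrist",t)[:4]])
```

```text
shift [ 0.0006 -0.0011 -0.0058] yaw 0.001801218358138179 tcp [509.2 -20.  249.2] q6 -0.59 tilt z [-0.003  0.001 -1.   ] y ang 0.442
gauge_grip [([510.1, -16.1, 148.4], 0.78, [253.0, 195.0])]
stand_bore [([501.4, -9.4, 52.6], 0.57, [247.0, 160.0])]
```

View pics/w6.png

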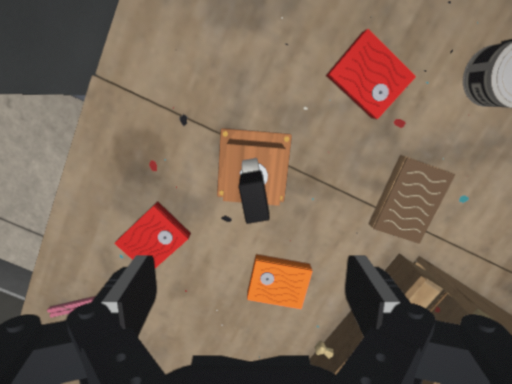

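The gauge grip is the black shape at (253,197) above the stand (255,165). I'll isolate its top face with depth.

Run:
```python
from h import *
import pickle
ci=pickle.load(open("w6.pkl","rb")); d=np.load("w6.npy"); im=cv2.imread("pics/w6.png")
k=im.max(2)<60; P=[];m=np.zeros(k.shape,np.uint8)
for v in range(150,235):
    for u in range(225,285):
        if k[v,u] and d[v,u]>0:
            p=pt(ci,u,v,depth=d[v,u]); 
            if p[2]>143: P.append(p); m[v,u]=1
P=np.array(P); print(len(P),np.median(P[:,2]),P[:,:2].mean(0))
print(rect(ci,cv2.morphologyEx(m,cv2.MORPH_OPEN,np.ones((3,3))),149))
kk=(k*1).astype(np.uint8); kk[:150]=0; kk[235:]=0; kk[:,:225]=0; kk[:,285:]=0
ys,xs=np.where(kk); print("black rows",ys.min(),ys.max(),xs.min(),xs.max()); print([(v,np.where(kk[v])[0].min(),np.where(kk[v])[0].max(),d[v,np.where(kk[v])[0]].mean().round(0)) for v in range(ys.min(),ys.max()+1,4)])
```

```text
994 149.6576381874522 [512.73448135 -19.38631563]
(array([512.92932129, -19.72528648]), (18.770360946655273, 34.36689758300781), np.float64(0.6203825769856315))
black rows 171 222 225 268
[(171, np.int64(257), np.int64(259), np.float32(282.0)), (175, np.int64(241), np.int64(261), np.float32(272.0)), (179, np.int64(240), np.int64(262), np.float32(259.0)), (183, np.int64(240), np.int64(262), np.float32(251.0)), (187, np.int64(239), np.int64(263), np.float32(252.0)), (191, np.int64(240), np.int64(264), np.float32(253.0)), (195, np.int64(241), np.int64(265), np.float32(253.0)), (199, np.int64(242), np.int64(265), np.float32(254.0)), (203, np.int64(243), np.int64(266), np.float32(255.0)), (207, np.int64(243), np.int64(267), np.float32(257.0)), (211, np.int64(244), np.int64(267), np.float32(257.0)), (215, np.int64(245), np.int64(268), np.float32(258.0)), (219, np.int64(225), np.int64(267), np.float32(289.0))]
```

Run:
```python
from h import *
import pickle
ci=pickle.load(open("w6.pkl","rb"))
print(px(ci,[512.8,-19.6,54]), px(ci,[512.8,-19.6,0]))
goto([512.8,-19.6,110],.62)
```

```text
[253.09173055 173.44430858] [252.8359066  163.62582108]
shift [-0.0017  0.0032  0.1396] yaw -0.17688860054319844 tcp [509.5 -19.6 249.6] q6 -0.59 tilt z [-0.002  0.001 -1.   ] y ang 0.443
```

Request:
{"fn": "apply_moves", "kwargs": {"targets": [[[-0.001,0.003,0.0],-0.1],[[-0.001,0.003,0.03],-0.177],[[-0.001,0.003,0.065],-0.177],[[-0.001,0.003,0.1],-0.177],[[-0.001,0.003,0.125],-0.177],[[-0.001,0.003,0.139],-0.177],[[-0.001,0.003,0.139],-0.177],[[-0.001,0.003,0.139],-0.177]]}}

```text
t: 12.18
tool_pos: [512.3, -19.4, 110.9]
tcp_rot: [0.458, 0.889, -0.0, -0.001]
ft_force: [-0.2, 0.5, 1.0]
opening: 1.002
finger_force: 0.0
```

Request:
{"fn": "apply_moves", "kwargs": {"targets": [[[0,0,0],0],[[0,0,0],0],[[0,0,0],0],[[0,0,0],0],[[0,0,0],0],[[0,0,0],0],[[0,0,0],0],[[0,0,0],0],[[0,0,0],0]], "fingers": 0}}

```text
t: 12.93
tool_pos: [513.4, -20.6, 112.7]
tcp_rot: [0.459, 0.889, 0.0, 0.001]
ft_force: [-0.9, 0.0, 4.0]
opening: 0.228
finger_force: 59.6
```

Request:
{"fn": "apply_moves", "kwargs": {"targets": [[[0,0,-0.01],0],[[0,0,-0.03],0],[[0,0,-0.05],0],[[0,0,-0.07],0],[[0,0,-0.09],0],[[0,0,-0.1],0],[[0,0,-0.1],0],[[0,0,-0.1],0]]}}

```text
t: 13.6
tool_pos: [512.7, -20.5, 211.7]
tcp_rot: [0.459, 0.889, -0.0, -0.0]
ft_force: [-0.8, -1.2, -2.3]
opening: 0.231
finger_force: 59.1
```

Run:
```python
from h import *
o=ctrl.get_obs(); print(o["opening"],o["finger_force"],o["ft_force"])
goto([558.6,302,211],.62)
im,d=ctrl.capture("side"); ci=ctrl.camera_info("side"); cv2.imwrite("pics/s7.png",im)
u,v=px(ci,[513,-20,150]).astype(int); print(u,v,px(ci,[513,-20,108]))
cv2.imwrite("pics/s7c.png",cv2.resize(im[v-60:v+90,u-75:u+75],(600,600),interpolation=cv2.INTER_CUBIC))
```

```text
0.23104235466723066 59.088807106018066 [-0.82557576 -1.18251749 -2.26506568]
shift [0.2363 0.2242 0.0007] yaw -0.002033769525052964 tcp [512.7 -20.5 211.7] q6 -0.76 tilt z [-0. -0. -1.] y ang 0.618
222 193 [223.05843201 208.83075708]
```

View pics/s7c.png

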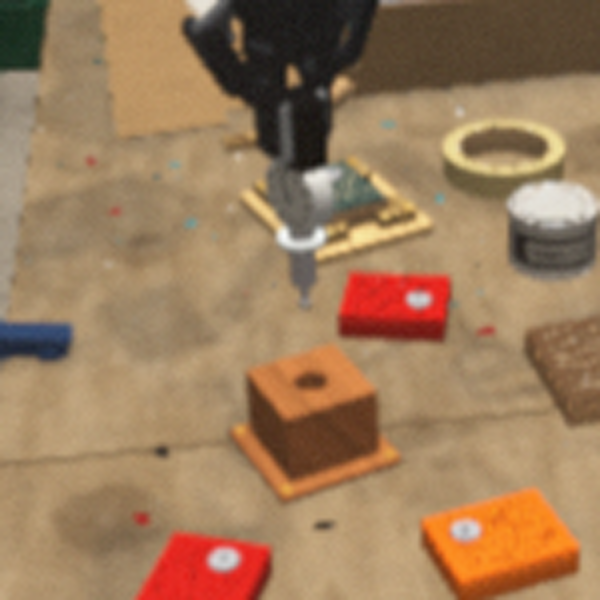

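The side view shows the gauge upright in the fingers and clear of the stand, with its tip at crop (304,305). That is where I predicted it. Moving over the disc.

Request:
{"fn": "apply_moves", "kwargs": {"targets": [[[0.236,0.224,0],0],[[0.236,0.224,0],0],[[0.236,0.224,0],0],[[0.236,0.224,0],0],[[0.236,0.224,0],0],[[0.236,0.224,0],0],[[0.236,0.224,0],0],[[0.236,0.224,0],0],[[0.236,0.224,0],0],[[0.236,0.224,0],0]]}}

```text
t: 14.48
tool_pos: [557.5, 302.9, 209.0]
tcp_rot: [0.457, 0.889, -0.002, -0.001]
ft_force: [0.4, -0.9, -2.3]
opening: 0.228
finger_force: 59.9
```

Request:
{"fn": "apply_moves", "kwargs": {"targets": [[[0,0,0.02],0],[[0,0,0.04],0],[[0,0,0.055],0],[[0,0,0.063],0],[[0,0,0.067],0],[[0,0,0.067],0],[[0,0,0.067],0]]}}

```text
t: 15.07
tool_pos: [559.2, 301.4, 145.6]
tcp_rot: [0.459, 0.889, 0.0, 0.0]
ft_force: [1.3, -0.3, -1.2]
opening: 0.223
finger_force: 59.9
```

Run:
```python
from h import *
goto([558,302,130],.62); print(ctrl.get_obs()["ft_force"])
im,d=ctrl.capture("side"); ci=ctrl.camera_info("side"); cv2.imwrite("pics/s8.png",im)
u,v=px(ci,[558,302,32.5]).astype(int); print(u,v)
cv2.imwrite("pics/s8c.png",cv2.resize(im[v-50:v+30,u-40:u+40],(600,600),interpolation=cv2.INTER_CUBIC))
goto([558,302,130],.62); print(ctrl.get_obs()["ft_force"])
```

```text
shift [ 0.0012 -0.0006  0.0156] yaw -0.002511230277313148 tcp [559.2 301.4 145.6] q6 -0.21 tilt z [ 0.001  0.    -1.   ] y ang 0.617
[ 1.2503802  -0.2766471  -1.23236271]
229 175
shift [ 0.0012 -0.001   0.0162] yaw -0.002361404194307859 tcp [559.5 301.6 146.2] q6 -0.21 tilt z [ 0.002  0.001 -1.   ] y ang 0.618
[ 0.64703929  0.07824607 -0.91213911]
```

View pics/s8c.png

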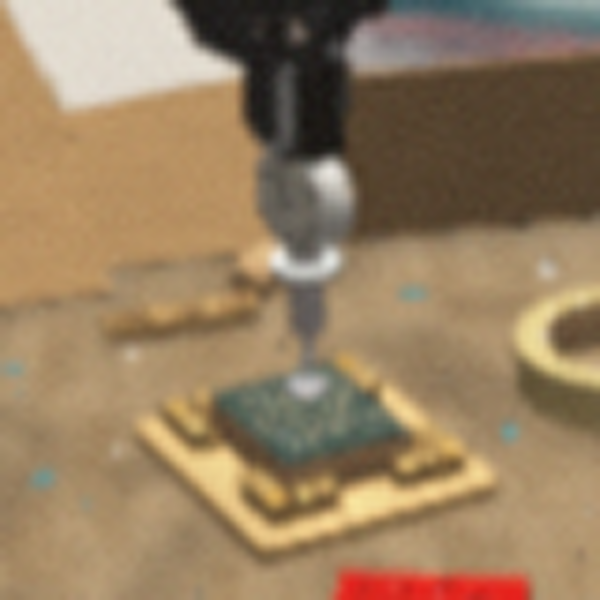

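The tip at crop (307,370) hangs directly over the disc (307,385). I'll press slowly and watch the force.

Request:
{"fn": "apply_moves", "kwargs": {"targets": [[[0,0,0.003],0],[[0,0,0.006],0],[[0,0,0.008],0],[[0,0,0.01],0],[[0,0,0.011],0],[[0,0,0.012],0],[[0,0,0.012],0],[[0,0,0.012],0]]}}

```text
t: 15.78
tool_pos: [559.0, 301.7, 133.4]
tcp_rot: [0.459, 0.889, 0.0, 0.0]
ft_force: [0.7, -0.2, 0.8]
opening: 0.226
finger_force: 60.2
```

Run:
```python
from h import *
F=[]
for _ in range(6):
    ctrl.capture("side"); o=ctrl.get_obs(); F.append(np.r_[o["ft_force"],o["tool_pos"]])
print(np.round(F,1),np.mean(F,0).round(2))
```

```text
[[-6.000e-01 -1.000e-01  6.000e-01  5.589e+02  3.017e+02  1.333e+02]
 [ 5.000e-01 -1.100e+00 -4.000e-01  5.589e+02  3.017e+02  1.333e+02]
 [ 7.000e-01  1.000e-01 -5.000e-01  5.589e+02  3.017e+02  1.333e+02]
 [ 9.000e-01  6.000e-01 -3.000e-01  5.589e+02  3.017e+02  1.333e+02]
 [ 5.000e-01  3.000e-01 -7.000e-01  5.589e+02  3.017e+02  1.332e+02]
 [-6.000e-01 -3.000e-01 -7.000e-01  5.589e+02  3.017e+02  1.332e+02]] [ 2.3000e-01 -1.0000e-01 -3.1000e-01  5.5892e+02  3.0169e+02  1.3328e+02]
```

Request:
{"fn": "apply_moves", "kwargs": {"targets": [[[0,0,0.001],0],[[0,0,0.002],0],[[0,0,0.003],0],[[0,0,0.004],0],[[0,0,0.004],0],[[0,0,0.004],0],[[0,0,0.004],0]]}}

```text
t: 16.67
tool_pos: [558.9, 301.7, 129.2]
tcp_rot: [0.459, 0.889, 0.0, 0.0]
ft_force: [0.1, -0.0, 1.1]
opening: 0.225
finger_force: 60.4
```

Run:
```python
from h import *
F=[]
for _ in range(10):
    im,d=ctrl.capture("side"); o=ctrl.get_obs(); F.append(np.r_[o["ft_force"],o["tool_pos"]])
print(np.mean(F,0).round(2), R.from_quat(o["tcp_rot"]).as_matrix()[:,2].round(4))
ci=ctrl.camera_info("side"); u,v=px(ci,[558,302,32.5]).astype(int)
w,_=ctrl.capture("wrist")
a=cv2.resize(im[v-30:v+20,u-25:u+25],(500,500),interpolation=cv2.INTER_CUBIC)
cv2.imwrite("pics/s9c.png",a)
```

```text
[3.9000e-01 1.2000e-01 1.6400e+00 5.5886e+02 3.0164e+02 1.2912e+02] [ 3.e-04  1.e-04 -1.e+00]
```

View pics/s9c.png

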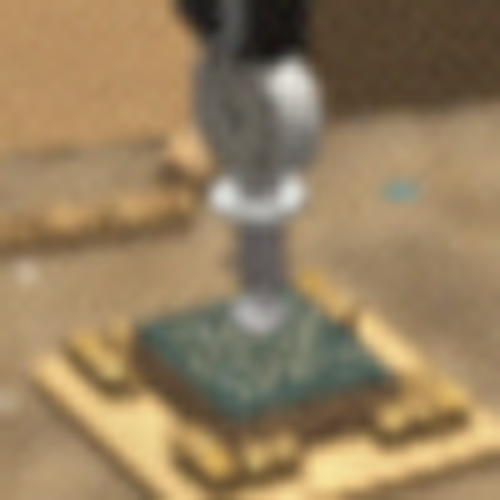

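The tip is on the disc. The position estimate puts the plunger 6 mm in and the force estimate up to 8 mm, so I'll back off 1 mm to centre it, then hand in.

Request:
{"fn": "apply_moves", "kwargs": {"targets": [[[0,0,-0.0005],0],[[0,0,-0.001],0],[[0,0,-0.001],0],[[0,0,-0.001],0],[[0,0,-0.001],0]]}}

```text
t: 17.63
tool_pos: [558.8, 301.6, 130.0]
tcp_rot: [0.459, 0.889, 0.0, 0.0]
ft_force: [0.4, 0.8, 1.0]
opening: 0.226
finger_force: 60.3
```

Run:
```python
from h import *
F=[]
for _ in range(12):
    ctrl.capture("side"); o=ctrl.get_obs(); F.append(np.r_[o["ft_force"],o["tool_pos"]])
print(np.mean(F,0).round(2),o["t"],o["finger_force"])
if 0<np.mean(F,0)[2]<2: print(ctrl.sign_off())
```

```text
[1.1100e+00 4.9000e-01 1.0300e+00 5.5880e+02 3.0162e+02 1.3002e+02] 18.2333 60.328617095947266
the job is handed in; nothing more can be done
None
```

I seated the block flat in the jig pocket and let go of it, then handed the job in at about 18 s with the gauge held upright and pressing on the disc at about 2.7 N, plunger an estimated 5–6 mm in; sign-off gave no verdict.

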